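# Clear the locksmith's bench: oil can onto its tray, padlocks into the drawer

## Robot

A 6-joint arm with a two-finger parallel gripper is mounted at the origin on the work surface. World frame = base frame: x ahead of the robot, y to its left, z up, the work surface at z = 0. Lengths are in m, angles in rad, forces in N, time in s.
With the tool pointing down it reaches from about 0.375 to 0.9 m from the base axis. Payload 3.1 kg.
Tool frame: the origin (TCP) lies between the finger pads; the fingertips stand 19 mm ahead of it and the grasp point (between the pads) is the TCP; z points along the fingers, y is the line along which they close (so a half turn about z gives the same grasp; the last joint's range is limited). The gripper opens to 87 mm and grips with 3 to 60 N. Pads are 19 mm wide; open, the fingers measure 117 mm over their backs; the gripper's body (75 mm by 190 mm) begins 51 mm behind the grasp point.
Start: joints at [-1.411, 0.527, 1.433, -0, 1.181, -0.178], TCP at [0.208, -0.589, 0.242] pointing down, gripper open.
Joint ranges: [-3.08, 3.08], [-0.75, 2.2], [0.22, 2.44], [-1.43, 4.57], [0, 2.65], [-2.85, 2.85]. Speed limits (rad/s): [2.79, 2.79, 3.14, 3.14, 3.14, 3.14].

## Interface

Orientations are given as a unit quaternion [x, y, z, w].
In Python, from rig import telemetry, viewer, hand_in gives the robot as it stands. The module is installed in compiled form; this text tells all that it offers.
- The arm moves only by the shell command python3 -m creep 'ROWS' [FORCE]. ROWS is JSON, a list of rows, each an object with "translation": the shift along the tool's x, y, z in mm, a list of three; "roll": the turn about the tool's z in degrees; "gripper": the finger opening in mm, from 0 to 87. In form: [{"translation": [tx, ty, tz], "roll": roll, "gripper": gripper}, ...]. A call has 1 to 5 rows; each row is the pose to reach, as a shift and turn from the pose commanded when the call began, along the tool's axes at that moment; what a row does not reach only later rows make up. A row lasts 1/12 s, in which the tool goes at most 41.7 mm and 7.16 degrees, less where a joint would pass 70% of its speed; a pose out of reach is approached as far as the arm can. A call with a gripper value outside its range is refused whole. The fingers move at their own pace and stop on an object; FORCE is the grip in N (left out, the last holds). Time passes only in rows, so rows that repeat a pose let the fingers close. It gives the time, the measured TCP pose, the force, the opening and the grip force at its end, in the units of the state.
- telemetry.get_obs(): the state, without advancing time (a new reading comes with each control period).
- viewer.camera(name): name is "side" or "top"; returns the picture (480x640x3 uint8, blue, green, red); there is no depth.
- viewer.camera_info(name): a dict with "intrinsics" (3x3 intrinsics, pixels), "rvec" (rotation vector, rad) and "tvec" (3), from world to camera coordinates, as OpenCV has them. Camera axes: x right, y down, z forward; pixel columns grow to the right and rows downward; lengths in m; the calibration is good to about 2 mm. A picture is of the moment at which its call begins. camera_info takes no time and is no camera call.
- hand_in(): hands the job in; it is judged then, once.
Trained networks look in the newest picture that a camera, given by its name, has taken for a name from the list of things; names that differ only in an ending like _2 or _b are one class to them, and where a whole thing is asked for, a point or a joint stands for the part that bears it (a point fixed in the world has none). Each returns a list of dicts, best first, with "p" (0 to 1); they miss things now and then, are a little off and sometimes report something else, mostly with a low value. They report only what shows in the picture. A call takes as long as a camera call.
- viewer.recognise(camera, thing): "bbox" ([left, top, width, height] in pixels, round what is visible of it).
The state is a dict: "time": time; "q": joint angles; "joint_velocities": joint speeds; "joint_torque": joint torques, N m; "position": TCP position; "tool_rot": TCP orientation; "ft_force": force on the tool from outside, world axes, zero at the start; "moment": the same for the moment, N m; "grip_width": finger opening in m; "grip_force": force on a finger pad.
Only numpy, scipy, OpenCV 4.12 (cv2) and the standard library are available. Lean on these libraries where they do the work, as an engineer would, in place of code of your own. Each camera call takes 0.05 s, during which the arm holds its last target. There are 200 camera calls.

## Task

The padlocks are serviced, so clear the bench: first lift the oil can off the wooden block in front of the drawer unit, where it is in the drawer's way, and stand it upright in the middle of its drip tray beside. Then pull the drawer out to its stop, put every padlock on the bench into it, and push the drawer fully home, leaving the oil can on its tray and the brass cylinder, the tools and everything else where they are.

Things in the scene. Friction and masses are not known exactly. Their poses are not given: they have to be found in the camera images.
- drawer (a joint): how far out, in m, is the one drawer of the low grey steel drawer unit (320 deep, 360 wide, 115 mm high, fixed, its front towards the robot, a key-blank rack on the back half of its top): 0 = fully home, 0.22 = at its stop. It slides along its -x, stays where it is left, about 1.5 N of friction; starts home or up to 20 mm open
- drawer_handle (a point): middle of the drawer's bar handle, moving with it (x points into the unit, z up; the unit may stand turned): bar along y, 150 mm long, 11 mm thick, centre 35 mm in front of the drawer front and 80 mm above the bench (29 mm clear gap behind the bar, between posts 128 mm apart). Drawer front: 356 mm wide, 28 to 106 mm above the bench. It can be hooked or pinched from above
- drawer_in (a point): point on the drawer's floor, mid-width, 60 mm behind the inside of its front, moving with it (axes as drawer_handle's), 34 mm above the bench. Inside: x -60 to +217, y -163 to +163 mm; 4 mm walls, 56 mm high over the floor, front to 72 mm. At the stop, x -60 to +145 mm is open from above. Its underside passes 28 mm above the bench: it clears block and tray, not the can
- can: steel oil can: round body 86 mm across, 68 mm high, cone and brass knob to 97 mm, fixed arched handle whose straight bar (10 mm thick, 72 mm long, along the can's y) lies 130 mm above the can's underside, 28 mm free under it. Spout along the can's +x (to 93 mm from the axis, up to 107 mm high). 0.25 to 0.5 kg. Origin: centre of its underside, z up. Starts on the block in front of the drawer
- block: flat dark wooden bench block, 110 (x) x 150 (y) x 18 mm, fixed in front of the drawer unit; the can starts on it. Origin: centre of its underside
- tray: square steel drip tray, 130 x 130 mm, 3 mm floor, 12 mm high rim (3 mm thick), fixed on the bench to the left (+y) of the drawer's path; the oil can's home. Origin: centre of its underside
- lock0: laminated steel padlock lying flat: body 36 (x) x 42 (y) x 24 mm (z), shackle 35 mm wide reaching to 50 mm in +x, so 68 mm long over all (x -18 to +50). 0.15 to 0.26 kg. Origin: centre of the lock body, 12 mm above what it lies on. Not every padlock is there each time
- lock1: laminated steel padlock lying flat: body 36 (x) x 42 (y) x 24 mm (z), shackle 35 mm wide reaching to 50 mm in +x, so 68 mm long over all (x -18 to +50). 0.15 to 0.26 kg. Origin: centre of the lock body, 12 mm above what it lies on. Not every padlock is there each time
- lock2: laminated steel padlock lying flat: body 36 (x) x 42 (y) x 24 mm (z), shackle 35 mm wide reaching to 50 mm in +x, so 68 mm long over all (x -18 to +50). 0.15 to 0.26 kg. Origin: centre of the lock body, 12 mm above what it lies on. Not every padlock is there each time
- lock3: laminated steel padlock lying flat: body 36 (x) x 42 (y) x 24 mm (z), shackle 35 mm wide reaching to 50 mm in +x, so 68 mm long over all (x -18 to +50). 0.15 to 0.26 kg. Origin: centre of the lock body, 12 mm above what it lies on. Not every padlock is there each time
- lock4: laminated steel padlock lying flat: body 36 (x) x 42 (y) x 24 mm (z), shackle 35 mm wide reaching to 50 mm in +x, so 68 mm long over all (x -18 to +50). 0.15 to 0.26 kg. Origin: centre of the lock body, 12 mm above what it lies on. Not every padlock is there each time
- cylinder: bystander: a brass profile lock cylinder 80 x 33 x 17 mm lying on its side among the padlocks; not a padlock (no shackle); stays on the bench. Origin: centre of its underside, x along its length
- hammer: bystander: claw hammer with wooden handle, 280 mm long, 26 mm high, lying along its x behind the padlocks
- screwdriver: bystander: screwdriver, 190 mm long, 26 mm high, lying along its x near the robot
- carton: bystander: white carton 75 x 110 x 50 mm at the back left
- jar: bystander: small glass jar, 60 mm across, 75 mm high, at the back left. Origin: centre of its underside
- dish: bystander: dark steel dish, 100 mm across, 28 mm high, near the robot. Origin: centre of its underside
- pinblock: bystander: steel pinning block 70 x 110 x 30 mm with rows of short pins on top (38 mm high over the pins), left near the robot. Origin: centre of its underside

How it is judged:
On the way, in this order (a step that is already met when the one before it is completed fails the run):
1. the oil can stands upright on its drip tray, let go (horizontal distance between can and tray below 0.028 m and z of can in the frame of tray between -0.003 and 0.009 m and angle between can's own z axis and vertical below 0.1 rad and linear speed of can below 0.03 m/s and contact force between the fingers and can below 0.2 N), for 0.2 s.
2. the drawer is pulled out to its stop (value of joint drawer above 0.208 m), for 0.2 s.
At the end, for the whole second after the job is handed in: Every padlock that is present lies at rest inside the drawer, the drawer is fully home (within 6 mm), and the oil can stands upright (within 0.1 rad) on the floor of its drip tray, within 28 mm of the tray's middle (horizontal distance between can and tray below 0.028 m and z of can in the frame of tray between -0.003 and 0.009 m and angle between can's own z axis and vertical below 0.1 rad and linear speed of each of can, lock0, lock1, lock2, lock3, lock4 below 0.03 m/s and value of joint drawer below 0.006 m and x of lock0 in the frame of drawer_in between -0.063 and 0.22 m and y of lock0 in the frame of drawer_in between -0.167 and 0.167 m and z of lock0 in the frame of drawer_in between 0 and 0.052 m and x of lock1 in the frame of drawer_in between -0.063 and 0.22 m and y of lock1 in the frame of drawer_in between -0.167 and 0.167 m and z of lock1 in the frame of drawer_in between 0 and 0.052 m and x of lock2 in the frame of drawer_in between -0.063 and 0.22 m and y of lock2 in the frame of drawer_in between -0.167 and 0.167 m and z of lock2 in the frame of drawer_in between 0 and 0.052 m and x of lock3 in the frame of drawer_in between -0.063 and 0.22 m and y of lock3 in the frame of drawer_in between -0.167 and 0.167 m and z of lock3 in the frame of drawer_in between 0 and 0.052 m and x of lock4 in the frame of drawer_in between -0.063 and 0.22 m and y of lock4 in the frame of drawer_in between -0.167 and 0.167 m and z of lock4 in the frame of drawer_in between 0 and 0.052 m); the robot touches nothing.
It fails at once if a bystander (cylinder, hammer, screwdriver, carton, jar, dish or pinning block) is moved more than 50 mm (distance of any of cylinder, hammer, screwdriver, carton, jar, dish, pinblock from where it was at the start of the episode above 0.05 m).
Of lock0, lock1, lock2, lock3, lock4 only 3 to 5 are there at a start; the rules pass over those that are not, and their reading is None.
At some moment in a run one of lock0, lock1, lock2, lock3, lock4 may be knocked a few centimetres aside while the robot is not near it.
Once in a run the grip may slacken for a moment while it holds something.
It also fails if it takes over 210 s, if anything falls off the work surface, if the arm or the gripper's body presses on something with over 40 N, if the wrist force passes 120 N, or if a joint passes its speed limit or range.

## Working session

There is one attempt and no reset: what is moved stays moved. The work goes in short steps, Python scripts to look and compute and a shell command to move; the robot and the scene stay as the last step left them, time stands still between calls to the robot, and variables do not carry over. Pictures are saved under pics/ and viewed, at most 15 in all, crops included, and the job is handed in when it is done.

```bash
mkdir -p pics; python3 - <<'E'
from rig import telemetry, viewer
import cv2
print(telemetry.get_obs())
for n in("side","top"):
    cv2.imwrite(f"pics/{n}0.png",viewer.camera(n)); i=viewer.camera_info(n); print(n,i)
    R,_=cv2.Rodrigues(i["rvec"]); print(-R.T@i["tvec"].reshape(3) if hasattr(i["tvec"],'reshape') else i["tvec"])
    for t in["can","tray","block","lock0","cylinder","drawer_handle","drawer"]:
        print(t,[(d["bbox"],round(d["p"],2)) for d in viewer.recognise(n,t)][:7])
E
```

```text
{'time': 0.0, 'q': array([-1.41048314e+00,  5.28447363e-01,  1.43388146e+00,  2.47161741e-05,
        1.18136999e+00, -1.78506975e-01]), 'joint_velocities': array([ 0.00229175,  0.00086664,  0.00134905,  0.0009688 , -0.00012747,
        0.00055852]), 'joint_torque': array([ 4.94746528e-04, -4.40039492e+01, -1.76596284e+01,  6.34386158e-02,
        5.83374419e-02, -1.70218541e-04]), 'position': array([ 0.2076549 , -0.58878161,  0.24058976]), 'tool_rot': array([ 9.85684646e-01,  1.68596172e-01,  2.10070269e-05, -1.05293460e-03]), 'ft_force': array([ 0.0290456 , -0.18587482,  0.74287074]), 'moment': array([-0.03126591,  0.04772494, -0.02905812]), 'grip_force': 0.0, 'grip_width': 0.0870950720408827}
side {'intrinsics': array([[517.03066518,   0.        , 317.23825352],
       [  0.        , 517.03066518, 234.26840715],
       [  0.        ,   0.        ,   1.        ]]), 'rvec': array([ 0.17249762, -2.88240057,  1.15488904]), 'tvec': array([0.51698042, 0.08333883, 1.3017045 ])}
[0.42934228 0.89290876 0.99349277]
can [([293.2, 232.8, 38.0, 63.2], 0.82), ([213.2, 381.0, 39.1, 71.9], 0.63)]
[... 736 characters left out ...]
,  0.1904948 ]), 'tvec': array([0.00181512, 0.53599725, 0.99551693])}
[0.38839185 0.03948663 1.06110456]
can [([238.4, 196.2, 42.4, 66.4], 0.84)]
tray [([119.7, 220.2, 58.4, 55.9], 0.73), ([137.5, 140.6, 34.0, 32.3], 0.73), ([119.0, 321.3, 52.2, 35.7], 0.72), ([453.6, 254.4, 21.9, 25.0], 0.7)]
block [([231.5, 213.0, 72.8, 60.2], 0.68), ([72.6, 172.4, 65.1, 39.5], 0.36)]
lock0 [([489.0, 248.5, 27.1, 33.2], 0.95), ([418.8, 206.0, 21.3, 28.1], 0.95), ([456.2, 253.7, 18.1, 26.7], 0.8), ([417.9, 254.5, 19.1, 32.1], 0.75), ([194.4, 141.6, 168.4, 30.4], 0.61)]
cylinder [([493.3, 214.6, 18.7, 34.1], 0.55)]
drawer_handle [([197.3, 140.4, 165.3, 35.7], 0.7)]
drawer [([195.8, 139.3, 165.3, 33.4], 0.7)]
```

View pics/side0.png

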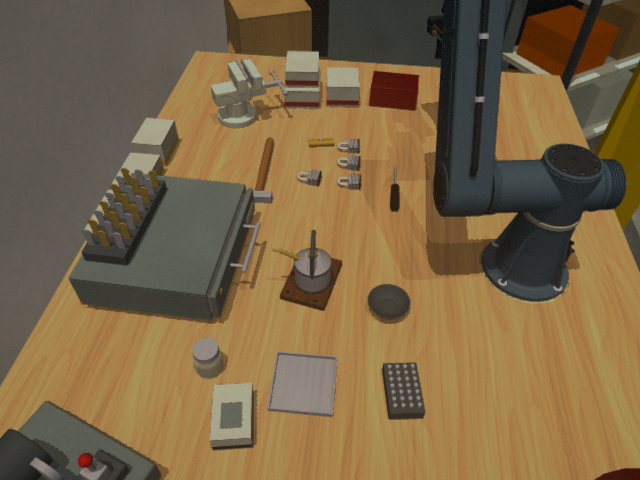

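View pics/top0.png

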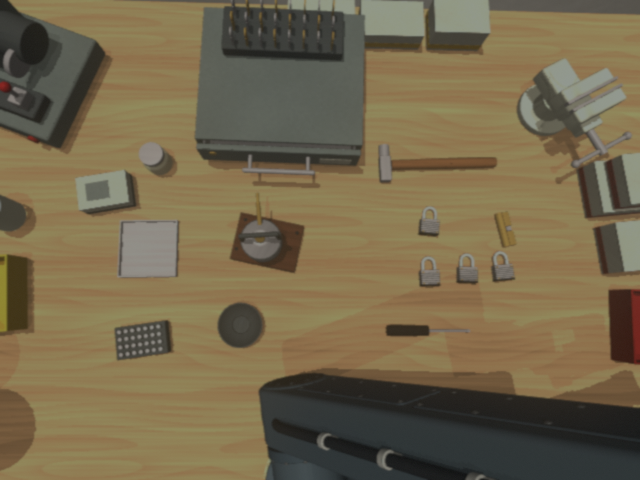

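Side view: can at (312,270), tray at (305,383), handle bar at (245,245), locks at (310,178), (349,146), (349,162) and (349,182). Top view: can at (262,240), tray at (149,249), handle at (279,171), four locks at (429,222), (429,272), (468,268) and (502,266), and the cylinder at (505,229). I'll zoom in for precise points.

```bash
cat > h.py <<'E'
import numpy as np, cv2
from rig import telemetry, viewer
C={}
for n in("side","top"):
    i=viewer.camera_info(n); R,_=cv2.Rodrigues(np.array(i["rvec"])); C[n]=(np.array(i["intrinsics"]),R,np.array(i["tvec"]).reshape(3))
def plane(n,uv,z):
    K,R,t=C[n]; c=-R.T@t; d=R.T@np.linalg.solve(K,[uv[0],uv[1],1.]); return c+d*(z-c[2])/d[2]
def tri(us,ut):
    P=[C[n][0]@np.c_[C[n][1],C[n][2]] for n in("side","top")]
    X=cv2.triangulatePoints(P[0],P[1],np.array(us,float).reshape(2,1),np.array(ut,float).reshape(2,1)).ravel(); X=X[:3]/X[3]
    e=[np.linalg.norm(proj(n,X)-u) for n,u in(("side",us),("top",ut))]
    return X,max(e)
def proj(n,X):
    K,R,t=C[n]; p=K@(R@np.array(X)+t); return p[:2]/p[2]
def yaw():  # world angle of tool x (deg)
    from scipy.spatial.transform import Rotation as Ro
    x=Ro.from_quat(telemetry.get_obs()["tool_rot"]).as_matrix()[:,0]; return np.degrees(np.arctan2(x[1],x[0]))
def go(X,yw=None):
    """shift in tool axes (mm) and roll (deg) to reach world X with tool-x yaw yw"""
    from scipy.spatial.transform import Rotation as Ro
    o=telemetry.get_obs(); M=Ro.from_quat(o["tool_rot"]).as_matrix(); y=yaw()
    roll=0 if yw is None else -((yw-y+90)%180-90)
    print("t",round(o["time"],2),"pos",o["position"].round(4),"yaw",round(y,1),"shift",(M.T@(np.array(X)-o["position"])*1000).round(1),"roll",round(roll,1))
def crop(n,x,y,w,h,s,f):
    im=viewer.camera(n); cv2.imwrite("pics/"+f,cv2.resize(im[y:y+h,x:x+w],None,fx=s,fy=s,interpolation=cv2.INTER_CUBIC))
E
python3 - <<'E'
from h import *
crop("top",110,135,260,150,3,"ta.png"); crop("top",385,190,150,110,5,"tb.png")
crop("side",190,200,160,220,2.7,"sa.png"); crop("side",290,125,90,75,8,"sb.png")
E
```

```text
(no output)
```

View pics/ta.png

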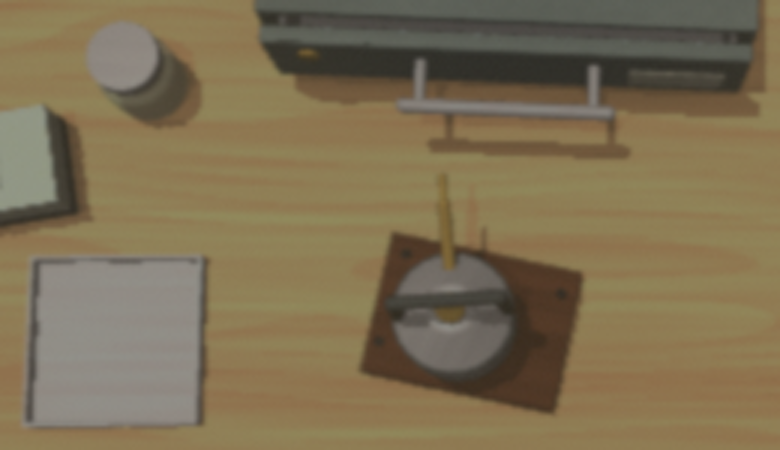

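View pics/tb.png

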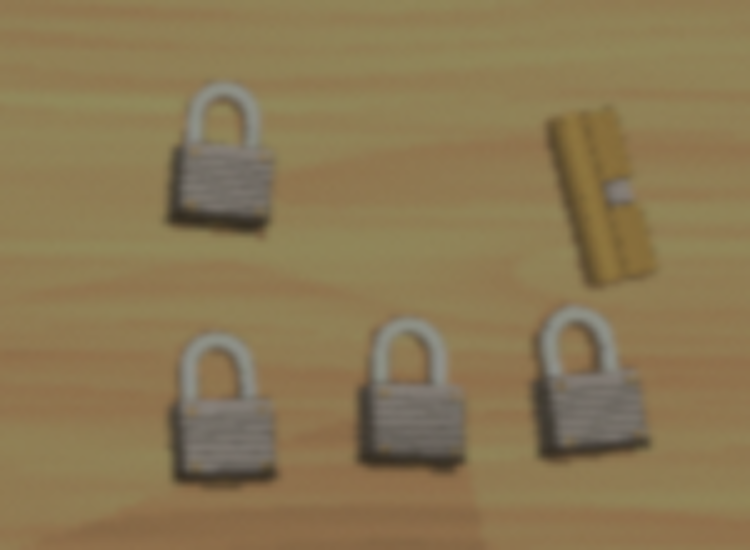

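View pics/sa.png

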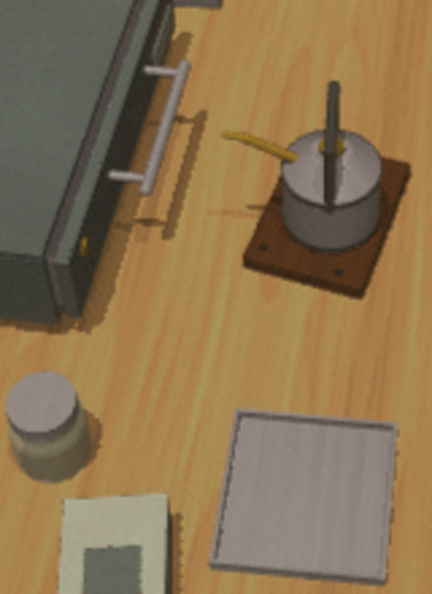

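View pics/sb.png

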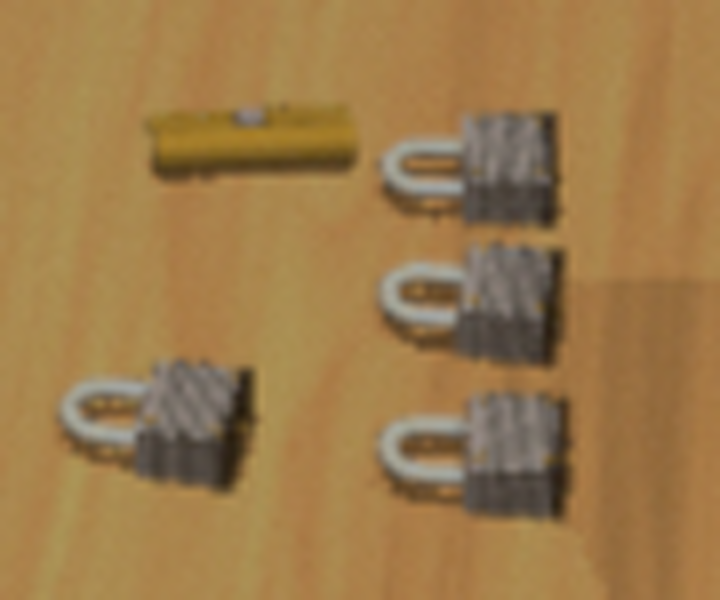

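```bash
cat > m1.py <<'E'
from h import *
cr={"ta":(110,135,3),"tb":(385,190,5),"sa":(190,200,2.7),"sb":(290,125,8)}
def u(c,p): x,y,s=cr[c]; return ((p[0]+.5)/s-.5+x,(p[1]+.5)/s-.5+y)
def T(n,s,sp,t,tp): X,e=tri(u(s,sp),u(t,tp)); print(n,X.round(4),"err px",round(e,1)); return X
a=T("canbar far","sa",(334,84),"ta",(510,297))
for q in[(388,304),(510,297),(449,300)]: print(" bar z.148",plane("top",u("ta",q),.148).round(4))
print(" knob",T("knob","sa",(331,147),"ta",(450,312)))
a=T("hdl far","sa",(186,63),"ta",(614,114)); b=T("hdl near","sa",(147,190),"ta",(398,106)); d=b-a
print("mid",(a+b)/2,"len",np.linalg.norm(d),"yaw of unit x",np.degrees(np.arctan2(-d[0],d[1])))
a=plane("top",u("ta",(614,114)),.08);b=plane("top",u("ta",(398,106)),.08);d=b-a;print("z.08",(a+b)/2,np.linalg.norm(d),np.degrees(np.arctan2(-d[0],d[1])))
tt=[(35,258),(203,258),(201,426),(27,424)]; ts=[(240,412),(212,566),(385,578),(397,425)]
# top TL=+x+y ; side near=+y, left=+x
S=[ts[1],ts[0],ts[3],ts[2]]
print("tray mid",np.mean([T("tray","sa",s,"ta",t) for s,t in zip(S,tt)],0), np.mean([plane("top",u("ta",t),.012) for t in tt],0))
for n,t,tip,s in[("A",(226,181),(225,82),(193,402)),("B",(227,435),(217,333),(515,430)),("C",(416,420),(408,318),(510,281)),("D",(596,409),(572,307),(508,147))]:
    X=T(n,"sb",s,"tb",t); P=plane("top",u("tb",t),.024); Q=plane("top",u("tb",tip),.016); v=Q-P
    print("  plane",P.round(4),"yaw",np.degrees(np.arctan2(v[1],v[0])).round(1),"len",np.linalg.norm(v).round(3))
E
python3 m1.py
```

```text
canbar far [0.5232 0.0747 0.1413] err px 0.5
 bar z.148 [0.5177 0.1555 0.148 ]
 bar z.148 [0.5233 0.0744 0.148 ]
 bar z.148 [0.5209 0.115  0.148 ]
knob [0.519  0.1174 0.1087] err px 0.4
 knob [0.51896562 0.11740072 0.1086681 ]
hdl far [0.6696 0.0029 0.0767] err px 0.6
hdl near [0.6718 0.1608 0.0817] err px 0.6
mid [0.67067385 0.08188321 0.07917368] len 0.15798896152198805 yaw of unit x -0.7991675449791541
z.08 [0.6718194  0.08201288 0.08      ] 0.15805039028617887 -1.291767136367934
tray [0.5693 0.4454 0.002 ] err px 0.8
tray [0.5701 0.3166 0.0048] err px 0.9
tray [0.4426 0.3124 0.0033] err px 0.3
tray [0.4414 0.4414 0.0066] err px 1.0
tray mid [0.50584879 0.37894871 0.0041896 ] [0.50665646 0.37645687 0.012     ]
A [ 0.5631 -0.2676  0.0202] err px 0.6
  plane [ 0.5638 -0.2665  0.024 ] yaw -4.0 len 0.049
B [ 0.4453 -0.2636  0.0229] err px 0.7
  plane [ 0.4468 -0.2634  0.024 ] yaw 1.0 len 0.048
C [ 0.4529 -0.3513  0.0216] err px 0.7
  plane [ 0.4543 -0.3506  0.024 ] yaw -1.5 len 0.048
D [ 0.459  -0.4352  0.0216] err px 0.5
  plane [ 0.46   -0.4342  0.024 ] yaw 6.1 len 0.049
```

Four locks found. The can axis is at about (0.519, 0.116), the bar at z 0.148, and the tray at (0.506, 0.378). I'll turn first and then approach.

```bash
r='{"translation":[0,0,0],"roll":-36,"gripper":50}'
python3 -m creep '[{"translation":[0,0,0],"roll":-7,"gripper":50},{"translation":[0,0,0],"roll":-14,"gripper":50},{"translation":[0,0,0],"roll":-21,"gripper":50},{"translation":[0,0,0],"roll":-28,"gripper":50},{"translation":[0,0,0],"roll":-35,"gripper":50}]'
python3 -m creep '[{"translation":[0,0,0],"roll":-7,"gripper":50},{"translation":[0,0,0],"roll":-14,"gripper":50},{"translation":[0,0,0],"roll":-21,"gripper":50},{"translation":[0,0,0],"roll":-28,"gripper":50},{"translation":[0,0,0],"roll":-35,"gripper":50}]'
python3 -m creep '[{"translation":[0,0,0],"roll":-4.6,"gripper":50},{"translation":[0,0,0],"roll":-4.6,"gripper":50}]'
python3 -c "
from h import *
go([.519,.115,.24],94)"
```

```text
time: 1.42
position: [0.2078, -0.5894, 0.2416]
tool_rot: [0.888, 0.46, 0.0, -0.0]
ft_force: [-0.7, 0.1, -1.0]
grip_width: 0.0615
grip_force: 0.0
time: 1.83
position: [0.2078, -0.5894, 0.2415]
tool_rot: [0.709, 0.706, 0.0, -0.0]
ft_force: [0.5, 0.0, 0.4]
grip_width: 0.0497
grip_force: 0.0
time: 2.0
position: [0.2077, -0.5894, 0.2415]
tool_rot: [0.681, 0.732, -0.0, -0.0]
ft_force: [0.2, 0.3, 0.7]
grip_width: 0.0499
grip_force: 0.0
t 2.0 pos [ 0.2077 -0.5894  0.2415] yaw 94.1 shift [680.5 360.7   1.5] roll 0.1
```

```bash
for i in 1 2 3 4; do python3 -m creep '[{"translation":[34,18,0],"roll":0,"gripper":50},{"translation":[68,36,0],"roll":0,"gripper":50},{"translation":[102,54,0],"roll":0,"gripper":50},{"translation":[136,72,0],"roll":0,"gripper":50},{"translation":[170,90,0],"roll":0,"gripper":50}]' | head -2; done
python3 -m creep '[{"translation":[0,0,0],"roll":0,"gripper":50},{"translation":[0,0,0],"roll":0,"gripper":50}]'
python3 -c "
from h import *
go([.5205,.115,.15],94)
crop('top',190,180,150,110,5,'tc.png')
crop('side',230,180,140,130,4.5,'sc.png')"
```

```text
time: 2.42
position: [0.286, -0.412, 0.2416]
time: 2.83
position: [0.364, -0.2361, 0.2419]
time: 3.25
position: [0.442, -0.06, 0.2419]
time: 3.67
position: [0.5198, 0.1162, 0.2418]
time: 3.83
position: [0.5197, 0.1159, 0.2415]
tool_rot: [0.681, 0.732, 0.0, 0.0]
ft_force: [-0.9, -1.1, -0.4]
grip_width: 0.0497
grip_force: 0.0
t 3.83 pos [0.5197 0.1159 0.2415] yaw 94.1 shift [-0.9  0.7 91.5] roll 0.1
```

View pics/sc.png

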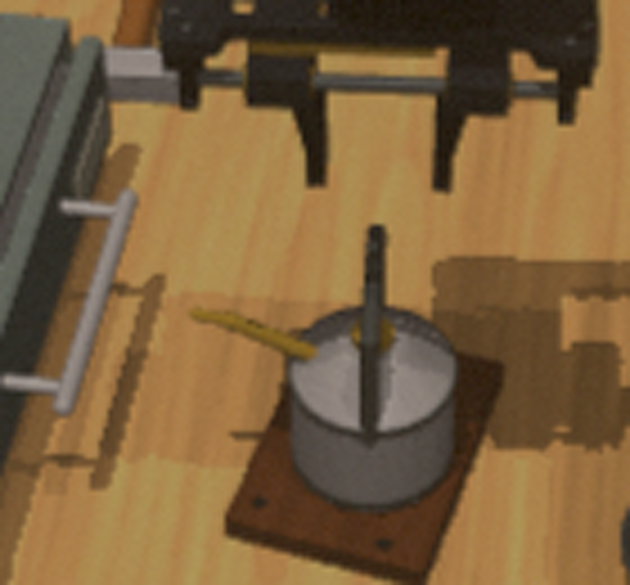

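The gripper is centred over the can: fingertips at crop (315,185) and (440,188), bar at (374,228). I'll lower it, grip and lift.

```bash
python3 -m creep '[{"translation":[-1,1,30],"roll":0,"gripper":50},{"translation":[-1,1,60],"roll":0,"gripper":50},{"translation":[-1,1,85],"roll":0,"gripper":50},{"translation":[-1,1,91],"roll":0,"gripper":50},{"translation":[-1,1,91],"roll":0,"gripper":50}]' 40
for i in 1 2; do python3 -m creep '[{"translation":[0,0,0],"roll":0,"gripper":0},{"translation":[0,0,0],"roll":0,"gripper":0},{"translation":[0,0,0],"roll":0,"gripper":0},{"translation":[0,0,0],"roll":0,"gripper":0},{"translation":[0,0,0],"roll":0,"gripper":0}]' 40; done
python3 -m creep '[{"translation":[0,0,-8],"roll":0,"gripper":0},{"translation":[0,0,-16],"roll":0,"gripper":0},{"translation":[0,0,-24],"roll":0,"gripper":0},{"translation":[0,0,-24],"roll":0,"gripper":0},{"translation":[0,0,-24],"roll":0,"gripper":0}]' 40
python3 -c "
from h import *
go([.507,.377,.175],94)"
```

```text
time: 4.35
position: [0.5186, 0.1117, 0.149]
tool_rot: [0.683, 0.73, -0.002, -0.002]
ft_force: [0.5, 0.2, 0.6]
grip_width: 0.05
grip_force: 0.0
time: 4.77
position: [0.5209, 0.1132, 0.1516]
tool_rot: [0.682, 0.731, 0.001, 0.001]
ft_force: [-0.1, -0.0, 1.0]
grip_width: 0.0244
grip_force: 0.0
time: 5.18
position: [0.5211, 0.1132, 0.1508]
tool_rot: [0.682, 0.731, 0.001, 0.001]
ft_force: [2.1, 1.2, 1.0]
grip_width: 0.009
grip_force: 40.0
time: 5.6
position: [0.5205, 0.1132, 0.1752]
tool_rot: [0.682, 0.731, 0.0, 0.0]
ft_force: [-0.2, -0.8, -4.3]
grip_width: 0.0085
grip_force: 40.0
t 5.6 pos [0.5205 0.1132 0.1752] yaw 94.0 shift [2.641e+02 4.900e+00 2.000e-01] roll 0.0
```

```bash
for i in 1 2; do python3 -m creep '[{"translation":[20,0,0],"roll":0,"gripper":0},{"translation":[50,1,0],"roll":0,"gripper":0},{"translation":[80,1,0],"roll":0,"gripper":0},{"translation":[110,2,0],"roll":0,"gripper":0},{"translation":[131,2,0],"roll":0,"gripper":0}]' 40; done
python3 -m creep '[{"translation":[0,0,0],"roll":0,"gripper":0},{"translation":[0,0,0],"roll":0,"gripper":0},{"translation":[0,0,0],"roll":0,"gripper":0}]' 40
python3 -c "
from h import *
go([.507,.374,.136],94)
crop('side',230,250,150,180,3.3,'sd.png')"
```

```text
time: 6.02
position: [0.5126, 0.2462, 0.1742]
tool_rot: [0.682, 0.732, 0.0, -0.001]
ft_force: [0.3, 0.3, -3.9]
grip_width: 0.0088
grip_force: 40.0
time: 6.43
position: [0.5053, 0.3773, 0.174]
tool_rot: [0.682, 0.732, 0.0, -0.001]
ft_force: [-0.8, 0.5, -3.1]
grip_width: 0.0085
grip_force: 40.0
time: 6.68
position: [0.5052, 0.3741, 0.1738]
tool_rot: [0.682, 0.732, -0.001, -0.0]
ft_force: [0.2, -1.2, -3.9]
grip_width: 0.0085
grip_force: 40.0
t 6.68 pos [0.5052 0.3741 0.1738] yaw 94.0 shift [-0.1  1.8 37.8] roll 0.0
```

View pics/sd.png

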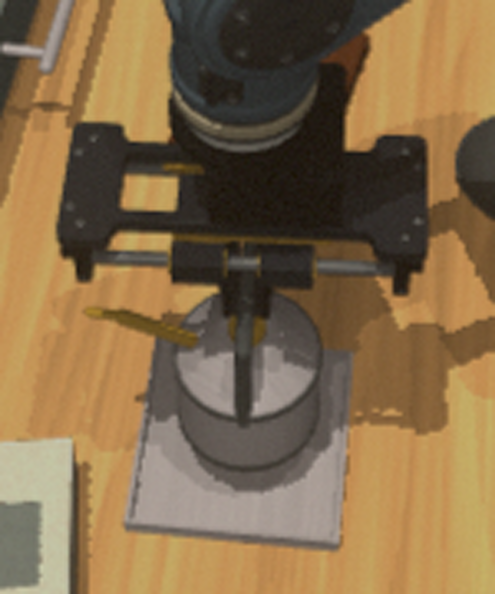

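The can is held upright over the tray, body centre at crop (249,390). Lowering it.

```bash
python3 -m creep '[{"translation":[0,2,10],"roll":0,"gripper":0},{"translation":[0,2,20],"roll":0,"gripper":0},{"translation":[0,2,28],"roll":0,"gripper":0},{"translation":[0,2,33],"roll":0,"gripper":0},{"translation":[0,2,33],"roll":0,"gripper":0}]' 40
python3 -m creep '[{"translation":[0,0,2],"roll":0,"gripper":0},{"translation":[0,0,3],"roll":0,"gripper":0},{"translation":[0,0,4],"roll":0,"gripper":0},{"translation":[0,0,4.5],"roll":0,"gripper":0},{"translation":[0,0,4.5],"roll":0,"gripper":0}]' 40
```

```text
time: 7.15
position: [0.5069, 0.3739, 0.1393]
tool_rot: [0.682, 0.731, -0.002, -0.001]
ft_force: [0.8, -1.3, -4.2]
grip_width: 0.0087
grip_force: 40.0
time: 7.57
position: [0.5081, 0.3751, 0.1372]
tool_rot: [0.682, 0.731, 0.0, 0.0]
ft_force: [-0.3, 0.3, -3.3]
grip_width: 0.0083
grip_force: 40.0
```

```bash
python3 -m creep '[{"translation":[0,0,1],"roll":0,"gripper":0},{"translation":[0,0,1.5],"roll":0,"gripper":0},{"translation":[0,0,2],"roll":0,"gripper":0},{"translation":[0,0,2],"roll":0,"gripper":0},{"translation":[0,0,2],"roll":0,"gripper":0}]' 40
```

```text
time: 7.98
position: [0.5088, 0.375, 0.1358]
tool_rot: [0.682, 0.731, 0.001, 0.001]
ft_force: [0.8, -1.4, 1.5]
grip_width: 0.0084
grip_force: 40.0
```

Contact with the tray floor. I'll release, retreat upward and head for the handle.

```bash
for i in 1 2; do python3 -m creep '[{"translation":[0,0,0],"roll":0,"gripper":40},{"translation":[0,0,0],"roll":0,"gripper":40},{"translation":[0,0,0],"roll":0,"gripper":40},{"translation":[0,0,0],"roll":0,"gripper":40},{"translation":[0,0,0],"roll":0,"gripper":40}]' | tail -2; done
python3 -m creep '[{"translation":[0,0,-20],"roll":0,"gripper":40},{"translation":[0,0,-50],"roll":0,"gripper":40},{"translation":[0,0,-80],"roll":0,"gripper":40},{"translation":[0,0,-100],"roll":0,"gripper":40},{"translation":[0,0,-100],"roll":0,"gripper":40}]'
python3 -c "
from h import *
go([.671,.082,.236],89)"
```

```text
grip_width: 0.034
grip_force: 0.0
grip_width: 0.04
grip_force: 0.0
time: 9.23
position: [0.5108, 0.3764, 0.2405]
tool_rot: [0.682, 0.731, 0.005, 0.002]
ft_force: [0.2, 0.7, 0.9]
grip_width: 0.0399
grip_force: 0.0
t 9.23 pos [0.5108 0.3764 0.2405] yaw 94.0 shift [-305.   139.1    4.6] roll 5.0
```

```bash
python3 -m creep '[{"translation":[-31,14,0],"roll":0,"gripper":24},{"translation":[-61,28,0],"roll":0,"gripper":24},{"translation":[-92,42,0],"roll":0,"gripper":24},{"translation":[-122,56,0],"roll":0,"gripper":24},{"translation":[-153,70,0],"roll":0,"gripper":24}]'|head -2
python3 -m creep '[{"translation":[-31,14,0],"roll":0,"gripper":24},{"translation":[-61,28,0],"roll":0,"gripper":24},{"translation":[-92,42,0],"roll":2.5,"gripper":24},{"translation":[-122,56,0],"roll":5,"gripper":24},{"translation":[-152,69,0],"roll":5,"gripper":24}]'|head -2
python3 -m creep '[{"translation":[0,0,0],"roll":0,"gripper":24},{"translation":[0,0,0],"roll":0,"gripper":24}]'
python3 -c "
from h import *
go([.671,.082,.08],89)
crop('side',190,140,140,130,4.5,'se.png')
cv2.imwrite('pics/top1.png',viewer.camera('top'))
for n in('side','top'): print([[round(v) for v in d['bbox']] for d in viewer.recognise(n,'can')])
"
```

```text
time: 9.65
position: [0.5885, 0.2259, 0.2341]
time: 10.07
position: [0.6682, 0.0788, 0.2339]
time: 10.23
position: [0.6682, 0.0783, 0.2337]
tool_rot: [0.714, 0.7, -0.001, -0.001]
ft_force: [-0.7, 0.6, 0.1]
grip_width: 0.0237
grip_force: 0.0
t 10.23 pos [0.6682 0.0783 0.2337] yaw 88.8 shift [  3.7   2.9 153.7] roll -0.2
[[257, 333, 68, 70]]
[[107, 200, 61, 71]]
```

View pics/top1.png

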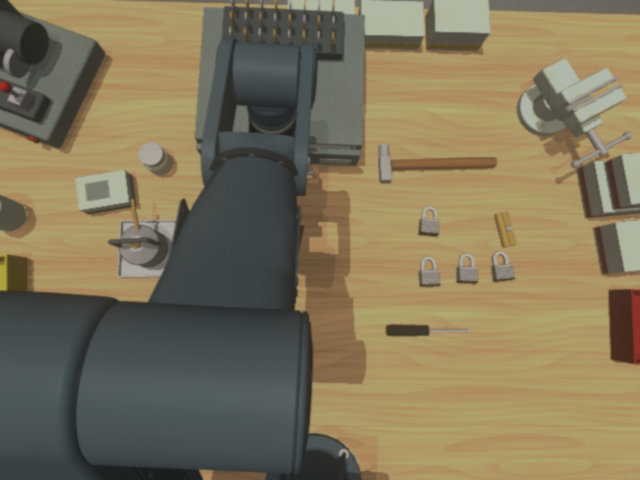

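The can stands on its tray at (143,243), with the locks unchanged. Descending to the handle and pinching it.

```bash
python3 -m creep '[{"translation":[2,1,30],"roll":0,"gripper":24},{"translation":[4,3,65],"roll":0,"gripper":24},{"translation":[4,3,100],"roll":0,"gripper":24},{"translation":[4,3,115],"roll":0,"gripper":24},{"translation":[4,3,115],"roll":0,"gripper":24}]'
python3 -c "
from h import *
go([.671,.082,.08],89)"
python3 -m creep '[{"translation":[0,0,10],"roll":0,"gripper":24},{"translation":[0,0,20],"roll":0,"gripper":24},{"translation":[0,0,30],"roll":0,"gripper":24},{"translation":[0,0,37],"roll":0,"gripper":24},{"translation":[0,0,37],"roll":0,"gripper":24}]'
for i in 1 2; do python3 -m creep '[{"translation":[0,0,0],"roll":0,"gripper":0},{"translation":[0,0,0],"roll":0,"gripper":0},{"translation":[0,0,0],"roll":0,"gripper":0}]' 30; done
python3 -c "
from h import *
go([.47,.082,.08],89)"
```

```text
time: 10.85
position: [0.6669, 0.0861, 0.1152]
tool_rot: [0.712, 0.702, -0.004, -0.004]
ft_force: [-0.2, 0.5, 0.7]
grip_width: 0.024
grip_force: 0.0
t 10.85 pos [0.6669 0.0861 0.1152] yaw 89.1 shift [-4.   4.5 35.1] roll 0.1
time: 11.27
position: [0.6702, 0.0844, 0.0817]
tool_rot: [0.713, 0.701, -0.001, -0.001]
ft_force: [-0.1, 0.7, -0.7]
grip_width: 0.0238
grip_force: 0.0
time: 11.52
position: [0.6721, 0.0842, 0.0838]
tool_rot: [0.713, 0.701, 0.001, 0.001]
ft_force: [1.7, 0.3, -1.1]
grip_width: 0.0113
grip_force: 0.8
time: 11.77
position: [0.6721, 0.0842, 0.0838]
tool_rot: [0.713, 0.701, 0.001, 0.001]
ft_force: [1.2, -0.2, 1.1]
grip_width: 0.0101
grip_force: 30.0
t 11.77 pos [0.6721 0.0842 0.0838] yaw 89.0 shift [  -5.8 -202.     3.3] roll -0.0
```

```bash
for i in 1 2; do python3 -m creep '[{"translation":[0,-15,0],"roll":0,"gripper":0},{"translation":[0,-35,0],"roll":0,"gripper":0},{"translation":[0,-55,0],"roll":0,"gripper":0},{"translation":[0,-75,0],"roll":0,"gripper":0},{"translation":[0,-90,0],"roll":0,"gripper":0}]' 30; done
python3 -m creep '[{"translation":[0,-8,0],"roll":0,"gripper":0},{"translation":[0,-16,0],"roll":0,"gripper":0},{"translation":[0,-24,0],"roll":0,"gripper":0},{"translation":[0,-24,0],"roll":0,"gripper":0}]' 30
```

```text
time: 12.18
position: [0.5804, 0.0864, 0.0838]
tool_rot: [0.713, 0.701, 0.001, 0.0]
ft_force: [2.4, 1.7, 1.3]
grip_width: 0.0102
grip_force: 30.0
time: 12.6
position: [0.4904, 0.0885, 0.0838]
tool_rot: [0.713, 0.701, 0.001, -0.0]
ft_force: [1.9, 3.8, 1.1]
grip_width: 0.0096
grip_force: 30.0
time: 12.93
position: [0.4653, 0.089, 0.0837]
tool_rot: [0.713, 0.701, -0.0, -0.001]
ft_force: [-1.4, 6.0, 6.9]
grip_width: 0.0101
grip_force: 30.0
```

```bash
python3 -m creep '[{"translation":[0,-3,0],"roll":0,"gripper":0},{"translation":[0,-6,0],"roll":0,"gripper":0},{"translation":[0,-8,0],"roll":0,"gripper":0},{"translation":[0,-8,0],"roll":0,"gripper":0}]' 30
```

```text
time: 13.27
position: [0.4596, 0.0891, 0.0837]
tool_rot: [0.714, 0.701, 0.001, -0.0]
ft_force: [-0.1, 6.4, 4.2]
grip_width: 0.0097
grip_force: 30.0
```

```bash
python3 -m creep '[{"translation":[0,-3,0],"roll":0,"gripper":0},{"translation":[0,-5,0],"roll":0,"gripper":0},{"translation":[0,-5,0],"roll":0,"gripper":0},{"translation":[0,-5,0],"roll":0,"gripper":0}]' 30
```

```text
time: 13.6
position: [0.4591, 0.0891, 0.0838]
tool_rot: [0.714, 0.7, 0.004, 0.003]
ft_force: [7.1, 7.6, -2.0]
grip_width: 0.0099
grip_force: 30.0
```

```bash
python3 -m creep '[{"translation":[0,3,0],"roll":0,"gripper":24},{"translation":[0,3,0],"roll":0,"gripper":24},{"translation":[0,3,0],"roll":0,"gripper":24},{"translation":[0,3,0],"roll":0,"gripper":24}]'
python3 -m creep '[{"translation":[0,0,-25],"roll":0,"gripper":24},{"translation":[0,0,-50],"roll":0,"gripper":60},{"translation":[0,0,-80],"roll":0,"gripper":60},{"translation":[0,0,-110],"roll":0,"gripper":60},{"translation":[0,0,-110],"roll":0,"gripper":60}]'
python3 -c "
from h import *
go([.5635,-.267,.19],-4)"
```

```text
time: 13.93
position: [0.4564, 0.0879, 0.0829]
tool_rot: [0.713, 0.701, -0.001, -0.0]
ft_force: [0.3, -0.8, 0.6]
grip_width: 0.0224
grip_force: 0.0
time: 14.35
position: [0.4597, 0.0878, 0.1975]
tool_rot: [0.713, 0.701, 0.003, 0.004]
ft_force: [1.3, -0.3, 0.7]
grip_width: 0.0431
grip_force: 0.0
t 14.35 pos [0.4597 0.0878 0.1975] yaw 89.0 shift [-353.   109.8    8.7] roll -87.0
```

```bash
python3 -m creep '[{"translation":[-35,11,0],"roll":7,"gripper":60},{"translation":[-70,22,0],"roll":14,"gripper":60},{"translation":[-105,33,0],"roll":21,"gripper":60},{"translation":[-140,44,0],"roll":28,"gripper":60},{"translation":[-175,55,0],"roll":35,"gripper":60}]'|head -2
python3 -c "
from h import *
go([.5635,-.267,.19],-4)"
```

```text
time: 14.77
position: [0.5083, -0.0894, 0.1924]
t 14.77 pos [ 0.5083 -0.0894  0.1924] yaw 53.7 shift [-110.4  149.7    2.2] roll 57.7
```

```bash
python3 -m creep '[{"translation":[-22,30,0],"roll":7,"gripper":60},{"translation":[-44,60,0],"roll":14,"gripper":60},{"translation":[-66,90,0],"roll":21,"gripper":60},{"translation":[-88,120,0],"roll":28,"gripper":60},{"translation":[-110,150,0],"roll":35,"gripper":60}]'|head -2
python3 -m creep '[{"translation":[0,0,0],"roll":7,"gripper":60},{"translation":[0,0,0],"roll":14,"gripper":60},{"translation":[0,0,0],"roll":21,"gripper":60},{"translation":[0,0,0],"roll":22.7,"gripper":60},{"translation":[0,0,0],"roll":22.7,"gripper":60}]'|head -2
python3 -c "
from h import *
go([.5635,-.267,.024],-4)
cv2.imwrite('pics/top2.png',viewer.camera('top'))
for d in viewer.recognise('top','lock0'): print(d)
crop('side',170,120,220,220,2.7,'sf.png')
for d in viewer.recognise('side','lock0'): print(d)
"
```

```text
time: 15.18
position: [0.565, -0.2666, 0.1919]
time: 15.6
position: [0.5648, -0.2649, 0.1918]
t 15.6 pos [ 0.5648 -0.2649  0.1918] yaw -3.7 shift [ -0.7   2.3 167.8] roll 0.3
{'bbox': [419.6, 217.5, 18.9, 17.9], 'p': 0.63}
{'bbox': [114.6, 321.8, 55.6, 35.8], 'p': 0.59}
{'bbox': [299.9, 171.2, 23.4, 15.4], 'p': 0.74}
{'bbox': [343.4, 140.2, 15.9, 13.1], 'p': 0.72}
{'bbox': [338.7, 173.3, 23.8, 18.1], 'p': 0.68}
{'bbox': [339.7, 156.1, 22.9, 17.0], 'p': 0.61}
{'bbox': [364.8, 286.5, 49.3, 35.0], 'p': 0.47}
{'bbox': [212.6, 383.9, 41.4, 67.7], 'p': 0.25}
```

View pics/top2.png

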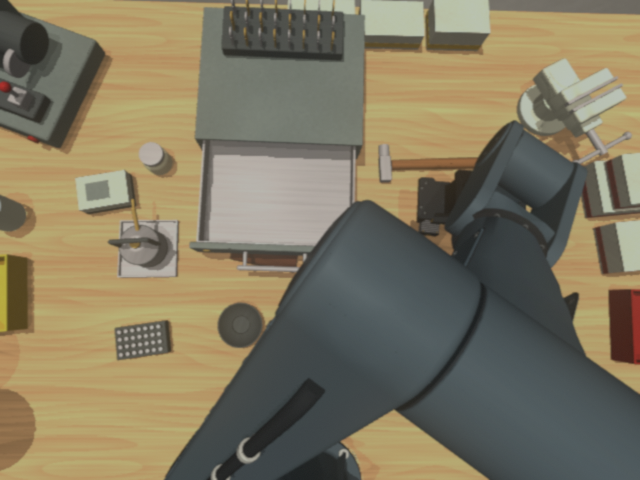

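View pics/sf.png

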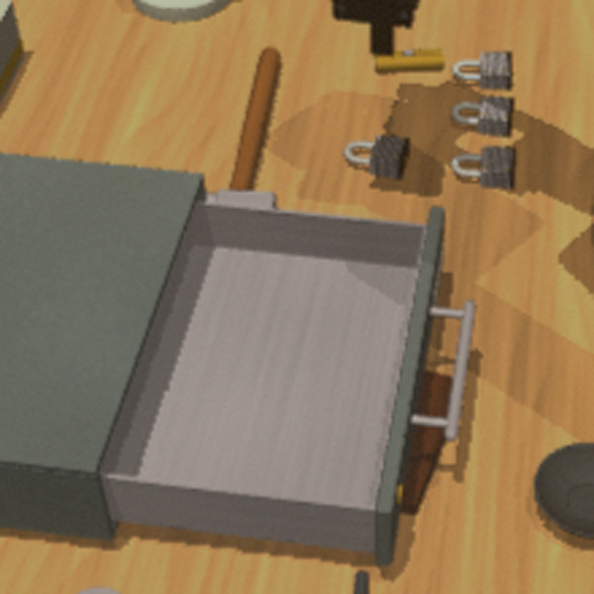

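The drawer is fully out. All four locks are in place in the side crop: (378,157), (484,70), (484,115) and (485,167). The can is on its tray.

```bash
python3 - <<'E'
from h import *
f=lambda p:((p[0]+.5)/2.7-.5+170,(p[1]+.5)/2.7-.5+120)
print("floor front corners",plane("side",f((410,268)),.034),plane("side",f((378,497)),.034))
print("front top inner edge top view",plane("top",(204,242),.106),plane("top",(300,247),.106), "walls in",plane("top",(206,200),.09),plane("top",(354,200),.09))
print("bar",plane("top",(135,240),.135), "unit front",plane("top",(200,138),.115),plane("top",(363,146),.115))
go([.5635,-.267,.024],-4)
E
python3 -m creep '[{"translation":[0,2,35],"roll":0,"gripper":60},{"translation":[0,2,75],"roll":0,"gripper":60},{"translation":[0,2,105],"roll":0,"gripper":60},{"translation":[0,2,115],"roll":0,"gripper":60},{"translation":[0,2,115],"roll":0,"gripper":60}]'
python3 -c "
from h import *
go([.5635,-.267,.024],-4)"
```

```text
floor front corners [ 0.51796474 -0.07403436  0.034     ] [0.51485966 0.20178202 0.034     ]
front top inner edge top view [0.51029237 0.23293995 0.106     ] [0.50181682 0.03313745 0.106     ] walls in [0.60314302 0.23548914 0.09      ] [ 0.60744497 -0.08298247  0.09      ]
bar [0.50921321 0.36483026 0.135     ] unit front [0.73227461 0.24834064 0.115     ] [ 0.72071813 -0.10009085  0.115     ]
t 15.8 pos [ 0.5654 -0.2648  0.1926] yaw -3.6 shift [ -1.6   2.4 168.6] roll 0.4
time: 16.22
position: [0.5638, -0.2656, 0.075]
tool_rot: [0.999, -0.032, -0.003, -0.002]
ft_force: [-0.2, 0.4, -0.1]
grip_width: 0.0603
grip_force: 0.0
t 16.22 pos [ 0.5638 -0.2656  0.075 ] yaw -3.7 shift [ 0.1  1.6 51. ] roll 0.3
```

```bash
python3 -m creep '[{"translation":[0,1,20],"roll":0,"gripper":60},{"translation":[0,1,40],"roll":0,"gripper":60},{"translation":[0,1,51],"roll":0,"gripper":60},{"translation":[0,1,51],"roll":0,"gripper":60}]'|head -2
for i in 1 2; do python3 -m creep '[{"translation":[0,0,0],"roll":0,"gripper":20},{"translation":[0,0,0],"roll":0,"gripper":20},{"translation":[0,0,0],"roll":0,"gripper":20},{"translation":[0,0,0],"roll":0,"gripper":20}]' 40; done
python3 -m creep '[{"translation":[0,0,-20],"roll":0,"gripper":20},{"translation":[0,0,-55],"roll":0,"gripper":20},{"translation":[0,0,-90],"roll":0,"gripper":20},{"translation":[0,0,-125],"roll":0,"gripper":20},{"translation":[0,0,-125],"roll":0,"gripper":20}]' 40
python3 -c "
from h import *
go([.595,-.025,.15],-1)"
```

```text
time: 16.55
position: [0.5652, -0.2677, 0.0264]
time: 16.88
position: [0.5662, -0.268, 0.0285]
tool_rot: [0.999, -0.032, 0.001, 0.0]
ft_force: [1.4, 0.8, 3.4]
grip_width: 0.0416
grip_force: 40.0
time: 17.22
position: [0.5662, -0.268, 0.0285]
tool_rot: [0.999, -0.032, 0.001, 0.0]
ft_force: [-0.7, 1.9, 5.9]
grip_width: 0.0418
grip_force: 40.0
time: 17.63
position: [0.5695, -0.2708, 0.1594]
tool_rot: [0.999, -0.032, 0.006, 0.004]
ft_force: [1.1, -1.3, -1.2]
grip_width: 0.0414
grip_force: 40.0
t 17.63 pos [ 0.5695 -0.2708  0.1594] yaw -3.7 shift [   9.6 -247.     7.5] roll -2.7
```

```bash
python3 -m creep '[{"translation":[2,-25,0],"roll":0,"gripper":20},{"translation":[4,-60,0],"roll":0,"gripper":20},{"translation":[6,-95,0],"roll":0,"gripper":20},{"translation":[8,-130,0],"roll":-1,"gripper":20},{"translation":[9,-165,0],"roll":-2.7,"gripper":20}]' 40|head -2
python3 -m creep '[{"translation":[0,-30,0],"roll":0,"gripper":20},{"translation":[0,-60,0],"roll":0,"gripper":20},{"translation":[0,-82,0],"roll":0,"gripper":20},{"translation":[0,-82,0],"roll":0,"gripper":20},{"translation":[0,-82,0],"roll":0,"gripper":20}]' 40
python3 -c "
from h import *
go([.595,-.025,.066],-1)"
```

```text
time: 18.05
position: [0.5848, -0.1026, 0.1513]
time: 18.47
position: [0.586, -0.0207, 0.1514]
tool_rot: [1.0, -0.007, -0.001, 0.0]
ft_force: [-0.2, -0.4, -2.6]
grip_width: 0.0416
grip_force: 40.0
t 18.47 pos [ 0.586  -0.0207  0.1514] yaw -0.8 shift [ 9.2  4.2 85.4] roll 0.2
```

```bash
python3 -m creep '[{"translation":[9,4,25],"roll":0,"gripper":20},{"translation":[9,4,50],"roll":0,"gripper":20},{"translation":[9,4,75],"roll":0,"gripper":20},{"translation":[9,4,85],"roll":0,"gripper":20},{"translation":[9,4,85],"roll":0,"gripper":20}]' 40
python3 -m creep '[{"translation":[0,0,0],"roll":0,"gripper":58},{"translation":[0,0,0],"roll":0,"gripper":58},{"translation":[0,0,0],"roll":0,"gripper":58},{"translation":[0,0,0],"roll":0,"gripper":58},{"translation":[0,0,0],"roll":0,"gripper":58}]'
python3 -m creep '[{"translation":[0,0,-25],"roll":0,"gripper":58},{"translation":[0,0,-60],"roll":0,"gripper":58},{"translation":[0,0,-95],"roll":0,"gripper":58},{"translation":[0,0,-95],"roll":0,"gripper":58}]'|head -2
python3 -c "
from h import *
go([.446,-.2635,.15],1)
crop('side',170,120,220,220,2.7,'sg.png')
for d in viewer.recognise('side','lock0'): print(d)"
```

```text
time: 18.88
position: [0.5939, -0.0271, 0.0643]
tool_rot: [1.0, -0.009, -0.003, -0.0]
ft_force: [0.2, -0.0, -2.1]
grip_width: 0.0418
grip_force: 40.0
time: 19.3
position: [0.5963, -0.0262, 0.0684]
tool_rot: [1.0, -0.009, 0.001, 0.0]
ft_force: [-0.3, -1.0, 0.5]
grip_width: 0.0572
grip_force: 0.0
time: 19.63
position: [0.6002, -0.0269, 0.1694]
t 19.63 pos [ 0.6002 -0.0269  0.1694] yaw -1.0 shift [-150.5  239.1   18. ] roll -2.0
{'bbox': [275.1, 218.7, 26.9, 16.6], 'p': 0.85}
{'bbox': [339.8, 173.1, 22.4, 20.7], 'p': 0.57}
{'bbox': [340.7, 138.5, 19.5, 14.9], 'p': 0.53}
{'bbox': [339.8, 157.3, 19.3, 15.0], 'p': 0.47}
```

View pics/sg.png

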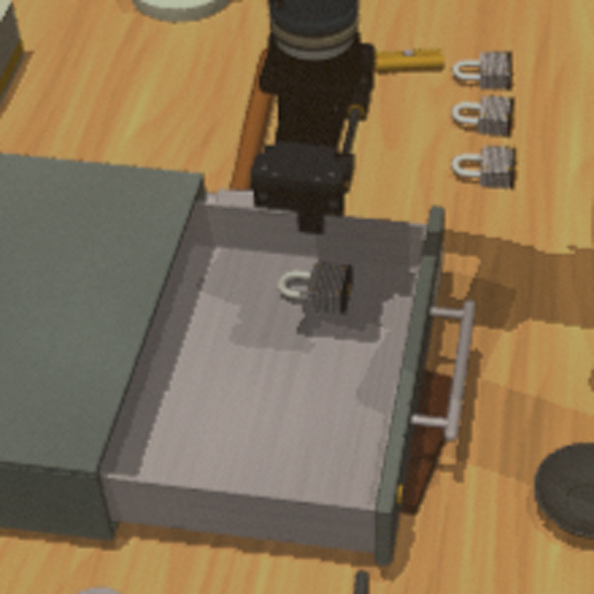

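Lock A lies in the drawer at crop (330,287), and the other three are unmoved. Next is lock B.

```bash
python3 -m creep '[{"translation":[-19,30,0],"roll":0,"gripper":60},{"translation":[-38,60,0],"roll":0,"gripper":60},{"translation":[-57,90,0],"roll":0,"gripper":60},{"translation":[-76,120,0],"roll":0,"gripper":60},{"translation":[-95,150,0],"roll":0,"gripper":60}]' |head -2
python3 -m creep '[{"translation":[-19,30,0],"roll":-1,"gripper":60},{"translation":[-38,60,0],"roll":-2,"gripper":60},{"translation":[-55,89,20],"roll":-2,"gripper":60},{"translation":[-55,89,50],"roll":-2,"gripper":60},{"translation":[-55,89,75],"roll":-2,"gripper":60}]' |head -2
python3 -m creep '[{"translation":[0,0,0],"roll":0,"gripper":60},{"translation":[0,0,0],"roll":0,"gripper":60},{"translation":[0,0,0],"roll":0,"gripper":60}]' |head -2
python3 -c "
from h import *
go([.446,-.2635,.024],1)"
```

```text
time: 20.15
position: [0.4959, -0.1747, 0.1607]
time: 20.57
position: [0.4398, -0.2641, 0.0854]
time: 20.82
position: [0.4416, -0.2621, 0.0872]
t 20.82 pos [ 0.4416 -0.2621  0.0872] yaw 1.0 shift [ 4.4  1.5 63.2] roll 0.0
```

```bash
python3 -m creep '[{"translation":[3,1,20],"roll":0,"gripper":60},{"translation":[3,1,40],"roll":0,"gripper":60},{"translation":[3,1,55],"roll":0,"gripper":60},{"translation":[3,1,63],"roll":0,"gripper":60},{"translation":[3,1,63],"roll":0,"gripper":60}]'|head -2
for i in 1 2; do python3 -m creep '[{"translation":[0,0,0],"roll":0,"gripper":20},{"translation":[0,0,0],"roll":0,"gripper":20},{"translation":[0,0,0],"roll":0,"gripper":20},{"translation":[0,0,0],"roll":0,"gripper":20}]' 40|grep -v tool; done
python3 -m creep '[{"translation":[0,0,-20],"roll":0,"gripper":20},{"translation":[0,0,-55],"roll":0,"gripper":20},{"translation":[0,0,-90],"roll":0,"gripper":20},{"translation":[0,0,-130],"roll":0,"gripper":20},{"translation":[0,0,-130],"roll":0,"gripper":20}]' 40
python3 -c "
from h import *
go([.595,.045,.15],-1)"
```

```text
time: 21.23
position: [0.4447, -0.2629, 0.0239]
time: 21.57
position: [0.445, -0.2638, 0.0251]
ft_force: [-1.1, 0.5, 3.5]
grip_width: 0.0415
grip_force: 40.0
time: 21.9
position: [0.445, -0.2637, 0.025]
ft_force: [0.1, 0.2, 7.0]
grip_width: 0.0417
grip_force: 40.0
time: 22.32
position: [0.4477, -0.2662, 0.1604]
tool_rot: [1.0, 0.009, 0.005, 0.005]
ft_force: [0.7, -0.9, -2.3]
grip_width: 0.0414
grip_force: 39.9
t 22.32 pos [ 0.4477 -0.2662  0.1604] yaw 1.0 shift [ 152.7 -308.6    9. ] roll 2.0
```

```bash
python3 -m creep '[{"translation":[13,-27,0],"roll":0,"gripper":20},{"translation":[28,-58,0],"roll":0,"gripper":20},{"translation":[44,-90,0],"roll":0,"gripper":20},{"translation":[60,-122,0],"roll":1,"gripper":20},{"translation":[76,-154,0],"roll":2,"gripper":20}]' 40|head -2
python3 -m creep '[{"translation":[17,-32,0],"roll":0,"gripper":20},{"translation":[34,-64,0],"roll":0,"gripper":20},{"translation":[51,-96,0],"roll":0,"gripper":20},{"translation":[67,-127,0],"roll":0,"gripper":20},{"translation":[82,-157,0],"roll":0,"gripper":20}]' 40|head -2
python3 -m creep '[{"translation":[0,0,0],"roll":0,"gripper":20},{"translation":[0,0,0],"roll":0,"gripper":20},{"translation":[0,0,0],"roll":0,"gripper":20}]' 40
python3 -c "
from h import *
go([.595,.045,.063],-1)"
```

```text
time: 22.73
position: [0.5174, -0.1065, 0.1533]
time: 23.15
position: [0.6023, 0.0494, 0.1529]
time: 23.4
position: [0.6012, 0.0474, 0.1529]
tool_rot: [1.0, -0.008, -0.001, 0.0]
ft_force: [-0.1, 0.0, -2.1]
grip_width: 0.0416
grip_force: 39.9
t 23.4 pos [0.6012 0.0474 0.1529] yaw -0.9 shift [-5.9  2.5 90. ] roll 0.1
```

```bash
python3 -m creep '[{"translation":[-5,3,25],"roll":0,"gripper":20},{"translation":[-5,3,50],"roll":0,"gripper":20},{"translation":[-5,3,75],"roll":0,"gripper":20},{"translation":[-5,3,88],"roll":0,"gripper":20},{"translation":[-5,3,88],"roll":0,"gripper":20}]' 40
python3 -m creep '[{"translation":[0,0,0],"roll":0,"gripper":58},{"translation":[0,0,0],"roll":0,"gripper":58},{"translation":[0,0,0],"roll":0,"gripper":58},{"translation":[0,0,0],"roll":0,"gripper":58},{"translation":[0,0,0],"roll":0,"gripper":58}]'
python3 -m creep '[{"translation":[0,0,-25],"roll":0,"gripper":58},{"translation":[0,0,-60],"roll":0,"gripper":58},{"translation":[0,0,-95],"roll":0,"gripper":58},{"translation":[0,0,-95],"roll":0,"gripper":58}]'|head -2
python3 -c "
from h import *
go([.4535,-.351,.15],-1.5)
viewer.camera('side'); cv2.imwrite('pics/side3.png',viewer.camera('side'))
for d in viewer.recognise('side','lock0'): print(d)"
```

```text
time: 23.82
position: [0.5938, 0.043, 0.0626]
tool_rot: [1.0, -0.01, -0.004, -0.0]
ft_force: [-0.7, 0.2, -1.2]
grip_width: 0.0418
grip_force: 39.9
time: 24.23
position: [0.5982, 0.0443, 0.0674]
tool_rot: [1.0, -0.009, 0.001, 0.0]
ft_force: [-0.1, -0.4, 0.8]
grip_width: 0.0567
grip_force: 0.0
time: 24.57
position: [0.6022, 0.0443, 0.1685]
t 24.57 pos [0.6022 0.0443 0.1685] yaw -1.0 shift [-142.3  397.7   16.9] roll 0.5
{'bbox': [269.6, 232.9, 27.3, 22.2], 'p': 0.84}
{'bbox': [274.1, 220.0, 29.1, 16.4], 'p': 0.77}
{'bbox': [338.6, 156.3, 23.8, 16.8], 'p': 0.75}
{'bbox': [349.7, 142.0, 11.5, 8.3], 'p': 0.7}
```

```bash
for i in 1 2; do python3 -m creep '[{"translation":[-13,36,0],"roll":0,"gripper":60},{"translation":[-26,73,0],"roll":0,"gripper":60},{"translation":[-40,111,0],"roll":0,"gripper":60},{"translation":[-53,148,0],"roll":0,"gripper":60},{"translation":[-67,186,0],"roll":0,"gripper":60}]' |head -2;done
python3 -m creep '[{"translation":[-9,26,0],"roll":0.5,"gripper":60},{"translation":[-9,26,20],"roll":0.5,"gripper":60},{"translation":[-9,26,50],"roll":0.5,"gripper":60},{"translation":[-9,26,75],"roll":0.5,"gripper":60},{"translation":[-9,26,75],"roll":0.5,"gripper":60}]' |head -2
python3 -m creep '[{"translation":[0,0,0],"roll":0,"gripper":60},{"translation":[0,0,0],"roll":0,"gripper":60}]' |head -2
python3 -c "
from h import *
go([.4535,-.351,.024],-1.5)
crop('side',290,110,110,100,6,'sh.png')"
```

```text
time: 25.13
position: [0.5253, -0.1409, 0.1594]
time: 25.55
position: [0.4551, -0.3257, 0.1593]
time: 25.97
position: [0.4439, -0.3476, 0.0802]
time: 26.13
position: [0.4476, -0.3508, 0.0861]
t 26.13 pos [ 0.4476 -0.3508  0.0861] yaw -1.5 shift [ 5.9  0.  62.1] roll 0.0
```

View pics/sh.png

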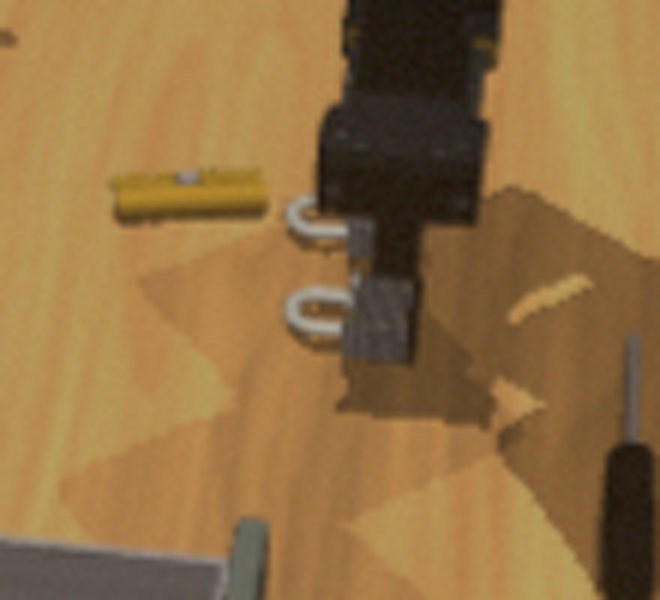

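C is at crop (380,318), and D's shackle at (318,217) is unmoved. Grasping C.

```bash
python3 -m creep '[{"translation":[5,0,20],"roll":0,"gripper":60},{"translation":[5,0,40],"roll":0,"gripper":60},{"translation":[5,0,55],"roll":0,"gripper":60},{"translation":[5,0,62],"roll":0,"gripper":60},{"translation":[5,0,62],"roll":0,"gripper":60}]'|head -2
for i in 1 2; do python3 -m creep '[{"translation":[0,0,0],"roll":0,"gripper":20},{"translation":[0,0,0],"roll":0,"gripper":20},{"translation":[0,0,0],"roll":0,"gripper":20},{"translation":[0,0,0],"roll":0,"gripper":20}]' 40|grep -v tool; done
python3 -m creep '[{"translation":[0,0,-20],"roll":0,"gripper":20},{"translation":[0,0,-55],"roll":0,"gripper":20},{"translation":[0,0,-90],"roll":0,"gripper":20},{"translation":[0,0,-130],"roll":0,"gripper":20},{"translation":[0,0,-130],"roll":0,"gripper":20}]' 40
python3 -c "
from h import *
go([.595,.115,.15],-1)"
```

```text
time: 26.6
position: [0.4526, -0.3508, 0.0239]
time: 26.93
position: [0.453, -0.3515, 0.0251]
ft_force: [0.3, 0.6, 2.8]
grip_width: 0.0414
grip_force: 40.0
time: 27.27
position: [0.453, -0.3515, 0.0251]
ft_force: [0.4, 1.2, 6.5]
grip_width: 0.0417
grip_force: 40.0
time: 27.68
position: [0.4557, -0.3544, 0.1611]
tool_rot: [1.0, -0.013, 0.005, 0.005]
ft_force: [1.4, -1.7, -2.5]
grip_width: 0.0417
grip_force: 40.0
t 27.68 pos [ 0.4557 -0.3544  0.1611] yaw -1.5 shift [ 127.1 -473.     7.4] roll -0.5
```

```bash
for i in 1 2; do python3 -m creep '[{"translation":[8,-30,0],"roll":0,"gripper":20},{"translation":[17,-67,0],"roll":0,"gripper":20},{"translation":[27,-104,0],"roll":0,"gripper":20},{"translation":[37,-141,0],"roll":0,"gripper":20},{"translation":[47,-178,0],"roll":0,"gripper":20}]' 40|head -2; done
python3 -m creep '[{"translation":[10,-37,0],"roll":-0.5,"gripper":20},{"translation":[20,-74,0],"roll":-0.5,"gripper":20},{"translation":[32,-115,0],"roll":-0.5,"gripper":20},{"translation":[32,-115,0],"roll":-0.5,"gripper":20},{"translation":[32,-115,0],"roll":-0.5,"gripper":20}]' 40
python3 -c "
from h import *
go([.595,.115,.063],-1)"
```

```text
time: 28.1
position: [0.5038, -0.1726, 0.1535]
time: 28.52
position: [0.5554, 0.0043, 0.1534]
time: 28.93
position: [0.5905, 0.119, 0.1532]
tool_rot: [1.0, -0.006, -0.0, 0.0]
ft_force: [-1.3, 0.3, -1.7]
grip_width: 0.0418
grip_force: 40.0
t 28.93 pos [0.5905 0.119  0.1532] yaw -0.7 shift [ 4.7  3.9 90.2] roll 0.3
```

```bash
python3 -m creep '[{"translation":[4,4,25],"roll":0,"gripper":20},{"translation":[4,4,50],"roll":0,"gripper":20},{"translation":[4,4,75],"roll":0,"gripper":20},{"translation":[4,4,88],"roll":0,"gripper":20},{"translation":[4,4,88],"roll":0,"gripper":20}]' 40
python3 -m creep '[{"translation":[0,0,0],"roll":0,"gripper":58},{"translation":[0,0,0],"roll":0,"gripper":58},{"translation":[0,0,0],"roll":0,"gripper":58},{"translation":[0,0,0],"roll":0,"gripper":58},{"translation":[0,0,0],"roll":0,"gripper":58}]'
python3 -m creep '[{"translation":[0,0,-25],"roll":0,"gripper":58},{"translation":[0,0,-60],"roll":0,"gripper":58},{"translation":[0,0,-95],"roll":0,"gripper":58},{"translation":[0,0,-95],"roll":0,"gripper":58}]'|head -2
python3 -c "
from h import *
go([.459,-.435,.15],6)
cv2.imwrite('pics/side4.png',viewer.camera('side'))
for d in viewer.recognise('side','lock0'): print(d)"
```

```text
time: 29.35
position: [0.5912, 0.1107, 0.0623]
tool_rot: [1.0, -0.01, -0.005, 0.0]
ft_force: [-1.4, -0.7, -1.5]
grip_width: 0.0413
grip_force: 40.0
time: 29.77
position: [0.5955, 0.1123, 0.0674]
tool_rot: [1.0, -0.009, 0.001, 0.0]
ft_force: [0.0, 1.2, -0.3]
grip_width: 0.0572
grip_force: 0.0
time: 30.1
position: [0.5995, 0.1127, 0.1686]
t 30.1 pos [0.5995 0.1127 0.1686] yaw -1.0 shift [-131.5  550.    16.4] roll -7.0
{'bbox': [265.0, 257.7, 28.8, 20.8], 'p': 0.89}
{'bbox': [269.2, 236.1, 28.8, 23.6], 'p': 0.66}
{'bbox': [337.7, 140.5, 23.4, 11.0], 'p': 0.65}
```

```bash
for i in 1 2; do python3 -m creep '[{"translation":[-9,37,0],"roll":0,"gripper":60},{"translation":[-18,74,0],"roll":0,"gripper":60},{"translation":[-27,112,0],"roll":0,"gripper":60},{"translation":[-36,150,0],"roll":0,"gripper":60},{"translation":[-45,188,0],"roll":0,"gripper":60}]' |head -2;done
python3 -m creep '[{"translation":[-9,37,0],"roll":-3,"gripper":60},{"translation":[-18,74,0],"roll":-7,"gripper":60},{"translation":[-27,112,0],"roll":-7,"gripper":60},{"translation":[-36,150,0],"roll":-7,"gripper":60},{"translation":[-41,173,0],"roll":-7,"gripper":60}]' |head -2
python3 -m creep '[{"translation":[0,0,0],"roll":0,"gripper":60},{"translation":[0,0,0],"roll":0,"gripper":60},{"translation":[0,0,0],"roll":0,"gripper":60}]' |head -2
python3 -c "
from h import *
go([.459,-.435,.024],6)
crop('side',210,120,180,160,4,'si.png')"
```

```text
time: 30.62
position: [0.5446, -0.0757, 0.1597]
time: 31.03
position: [0.4964, -0.2629, 0.1596]
time: 31.45
position: [0.4523, -0.4377, 0.1595]
time: 31.7
position: [0.4535, -0.4325, 0.1596]
t 31.7 pos [ 0.4535 -0.4325  0.1596] yaw 6.0 shift [  5.5   3.6 135.6] roll 0.0
```

View pics/si.png

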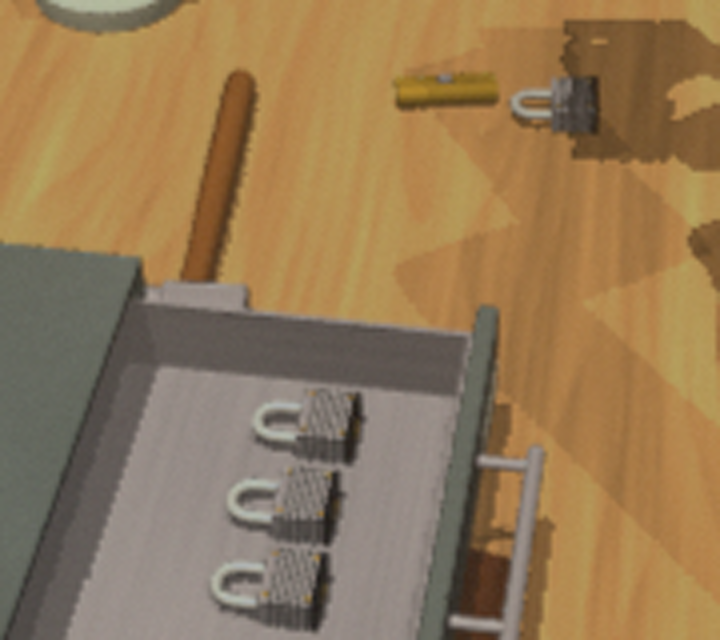

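Three locks are in the drawer. D is at crop (577,95), unmoved. Grasping D.

```bash
python3 -m creep '[{"translation":[5,3,35],"roll":0,"gripper":60},{"translation":[5,3,70],"roll":0,"gripper":60},{"translation":[5,3,95],"roll":0,"gripper":60},{"translation":[5,3,105],"roll":0,"gripper":60},{"translation":[5,3,105],"roll":0,"gripper":60}]'|head -2
python3 -c "
from h import *
go([.459,-.435,.024],6)"
python3 -m creep '[{"translation":[0,0,0],"roll":0,"gripper":60},{"translation":[0,0,12],"roll":0,"gripper":60},{"translation":[0,0,24],"roll":0,"gripper":60},{"translation":[0,0,30],"roll":0,"gripper":60},{"translation":[0,0,30],"roll":0,"gripper":60}]'|head -2
for i in 1 2; do python3 -m creep '[{"translation":[0,0,0],"roll":0,"gripper":20},{"translation":[0,0,0],"roll":0,"gripper":20},{"translation":[0,0,0],"roll":0,"gripper":20},{"translation":[0,0,0],"roll":0,"gripper":20}]' 40|grep -v tool; done
python3 -m creep '[{"translation":[0,0,-20],"roll":0,"gripper":20},{"translation":[0,0,-55],"roll":0,"gripper":20},{"translation":[0,0,-90],"roll":0,"gripper":20},{"translation":[0,0,-130],"roll":0,"gripper":20},{"translation":[0,0,-130],"roll":0,"gripper":20}]' 40
python3 -c "
from h import *
go([.595,.185,.15],-1)"
```

```text
time: 32.17
position: [0.4587, -0.4333, 0.0532]
t 32.17 pos [ 0.4587 -0.4333  0.0532] yaw 6.1 shift [ 0.3  1.9 29.2] roll 0.1
time: 32.58
position: [0.4588, -0.4358, 0.0247]
time: 32.92
position: [0.4595, -0.4365, 0.0265]
ft_force: [-1.3, 1.1, -0.6]
grip_width: 0.0417
grip_force: 40.0
time: 33.25
position: [0.4595, -0.4365, 0.0265]
ft_force: [-0.9, 1.7, 3.7]
grip_width: 0.0415
grip_force: 40.0
time: 33.67
position: [0.4628, -0.4411, 0.1638]
tool_rot: [0.999, 0.053, 0.004, 0.007]
ft_force: [1.0, -1.4, -1.2]
grip_width: 0.0419
grip_force: 40.0
t 33.67 pos [ 0.4628 -0.4411  0.1638] yaw 6.0 shift [ 197.1 -608.9    6.8] roll 7.0
```

```bash
for i in 1 2 3; do python3 -m creep '[{"translation":[10,-30,0],"roll":0,"gripper":20},{"translation":[21,-66,0],"roll":0,"gripper":20},{"translation":[33,-102,0],"roll":0,"gripper":20},{"translation":[45,-138,0],"roll":0,"gripper":20},{"translation":[57,-174,0],"roll":0,"gripper":20}]' 40|sed -n '2p;5p'; done
python3 -m creep '[{"translation":[12,-40,0],"roll":3,"gripper":20},{"translation":[25,-80,0],"roll":7,"gripper":20},{"translation":[25,-84,0],"roll":7,"gripper":20},{"translation":[25,-84,0],"roll":7,"gripper":20}]' 40
python3 -c "
from h import *
go([.595,.185,.064],-1)"
```

```text
position: [0.4977, -0.2563, 0.1553]
grip_width: 0.0419
position: [0.5364, -0.0771, 0.1553]
grip_width: 0.0415
position: [0.5749, 0.102, 0.1552]
grip_width: 0.0415
time: 35.25
position: [0.5907, 0.1893, 0.155]
tool_rot: [1.0, -0.006, -0.0, 0.0]
ft_force: [-0.5, 0.1, -2.7]
grip_width: 0.0415
grip_force: 40.0
t 35.25 pos [0.5907 0.1893 0.155 ] yaw -0.7 shift [ 4.4  4.3 91. ] roll 0.3
```

```bash
python3 -m creep '[{"translation":[4,4,25],"roll":0,"gripper":20},{"translation":[4,4,50],"roll":0,"gripper":20},{"translation":[4,4,75],"roll":0,"gripper":20},{"translation":[4,4,89],"roll":0,"gripper":20},{"translation":[4,4,89],"roll":0,"gripper":20}]' 40
python3 -m creep '[{"translation":[0,0,0],"roll":0,"gripper":56},{"translation":[0,0,0],"roll":0,"gripper":56},{"translation":[0,0,0],"roll":0,"gripper":56},{"translation":[0,0,0],"roll":0,"gripper":56},{"translation":[0,0,0],"roll":0,"gripper":56}]'
python3 -m creep '[{"translation":[0,0,-25],"roll":0,"gripper":56},{"translation":[0,0,-60],"roll":0,"gripper":56},{"translation":[0,0,-95],"roll":0,"gripper":56},{"translation":[0,0,-95],"roll":0,"gripper":56}]'|head -2
python3 -c "
from h import *
go([.41,.088,.17],-1)
cv2.imwrite('pics/side5.png',viewer.camera('side'))
for d in viewer.recognise('side','lock0'): print(d)"
```

```text
time: 35.67
position: [0.5917, 0.1801, 0.0629]
tool_rot: [1.0, -0.009, -0.004, 0.001]
ft_force: [-0.3, -0.6, -2.9]
grip_width: 0.0422
grip_force: 40.0
time: 36.08
position: [0.5958, 0.1824, 0.0685]
tool_rot: [1.0, -0.009, 0.001, -0.0]
ft_force: [-0.4, 0.2, -0.3]
grip_width: 0.0556
grip_force: 0.0
time: 36.42
position: [0.5998, 0.1833, 0.17]
t 36.42 pos [0.5998 0.1833 0.17  ] yaw -1.0 shift [-188.1   98.5   -3.1] roll 0.0
{'bbox': [277.1, 254.4, 14.8, 23.8], 'p': 0.64}
{'bbox': [257.2, 281.5, 28.8, 19.5], 'p': 0.6}
{'bbox': [289.8, 237.7, 6.5, 19.9], 'p': 0.46}
{'bbox': [289.6, 220.2, 12.9, 15.0], 'p': 0.43}
```

All four are in the drawer. I'll close the fingers and go round to the front of the bar to push.

```bash
python3 -m creep '[{"translation":[-34,18,0],"roll":0,"gripper":0},{"translation":[-68,36,0],"roll":0,"gripper":0},{"translation":[-102,54,0],"roll":0,"gripper":0},{"translation":[-136,72,0],"roll":0,"gripper":0},{"translation":[-170,90,0],"roll":0,"gripper":0}]' 20 |head -2
python3 -m creep '[{"translation":[-15,8,0],"roll":0,"gripper":0},{"translation":[-15,8,0],"roll":0,"gripper":0},{"translation":[-15,8,0],"roll":0,"gripper":0},{"translation":[-15,8,0],"roll":0,"gripper":0}]' |head -2
python3 -c "
from h import *
go([.415,.088,.08],-1)"
```

```text
time: 36.93
position: [0.4204, 0.0949, 0.1611]
time: 37.27
position: [0.4096, 0.0877, 0.1619]
t 37.27 pos [0.4096 0.0877 0.1619] yaw -1.0 shift [ 5.3 -0.4 81.9] roll 0.0
```

```bash
python3 -m creep '[{"translation":[2,0,30],"roll":0,"gripper":0},{"translation":[2,0,60],"roll":0,"gripper":0},{"translation":[2,0,80],"roll":0,"gripper":0},{"translation":[2,0,80],"roll":0,"gripper":0}]'
python3 -m creep '[{"translation":[10,0,0],"roll":0,"gripper":0},{"translation":[20,0,0],"roll":0,"gripper":0},{"translation":[30,0,0],"roll":0,"gripper":0},{"translation":[45,0,0],"roll":0,"gripper":0},{"translation":[60,0,0],"roll":0,"gripper":0}]'
python3 -m creep '[{"translation":[18,0,0],"roll":0,"gripper":0},{"translation":[36,0,0],"roll":0,"gripper":0},{"translation":[54,0,0],"roll":0,"gripper":0},{"translation":[72,0,0],"roll":0,"gripper":0},{"translation":[90,0,0],"roll":0,"gripper":0}]'
python3 -m creep '[{"translation":[18,0,0],"roll":0,"gripper":0},{"translation":[36,0,0],"roll":0,"gripper":0},{"translation":[50,0,0],"roll":0,"gripper":0},{"translation":[60,0,0],"roll":0,"gripper":0},{"translation":[65,0,0],"roll":0,"gripper":0}]'
python3 -c "
from h import *
go([.664,.083,.08],-1)"
```

```text
time: 37.6
position: [0.4101, 0.088, 0.0788]
tool_rot: [1.0, -0.008, -0.003, -0.0]
ft_force: [-0.3, 0.6, 0.4]
grip_width: 0.0004
grip_force: 0.0
time: 38.02
position: [0.4699, 0.0867, 0.0832]
tool_rot: [1.0, -0.008, -0.001, 0.0]
ft_force: [-2.1, -1.0, -0.9]
grip_width: 0.0004
grip_force: 1.2
time: 38.43
position: [0.561, 0.0847, 0.0834]
tool_rot: [1.0, -0.008, -0.001, 0.0]
ft_force: [-2.3, -1.7, -1.6]
grip_width: 0.0001
grip_force: 1.4
time: 38.85
position: [0.6289, 0.0837, 0.0841]
tool_rot: [1.0, -0.009, 0.003, 0.0]
ft_force: [0.1, -0.1, 0.2]
grip_width: 0.0006
grip_force: 0.0
t 38.85 pos [0.6289 0.0837 0.0841] yaw -1.0 shift [35.1  0.1  4.3] roll 0.0
```

```bash
python3 -m creep '[{"translation":[6,0,0],"roll":0,"gripper":0},{"translation":[12,0,0],"roll":0,"gripper":0},{"translation":[18,0,0],"roll":0,"gripper":0},{"translation":[24,0,0],"roll":0,"gripper":0},{"translation":[28,0,0],"roll":0,"gripper":0}]'
python3 -m creep '[{"translation":[2,0,0],"roll":0,"gripper":0},{"translation":[4,0,0],"roll":0,"gripper":0},{"translation":[6,0,0],"roll":0,"gripper":0},{"translation":[8,0,0],"roll":0,"gripper":0},{"translation":[8,0,0],"roll":0,"gripper":0}]'
```

```text
time: 39.27
position: [0.6543, 0.0834, 0.0823]
tool_rot: [1.0, -0.009, 0.001, -0.0]
ft_force: [-1.5, -0.0, 1.4]
grip_width: 0.0007
grip_force: 0.7
time: 39.68
position: [0.6618, 0.0833, 0.082]
tool_rot: [1.0, -0.009, 0.001, -0.0]
ft_force: [-1.2, -0.8, -0.4]
grip_width: 0.0004
grip_force: 0.3
```

```bash
python3 -m creep '[{"translation":[2,0,0],"roll":0,"gripper":0},{"translation":[4,0,0],"roll":0,"gripper":0},{"translation":[6,0,0],"roll":0,"gripper":0},{"translation":[6,0,0],"roll":0,"gripper":0}]'
python3 -m creep '[{"translation":[2,0,0],"roll":0,"gripper":0},{"translation":[4,0,0],"roll":0,"gripper":0},{"translation":[4,0,0],"roll":0,"gripper":0},{"translation":[4,0,0],"roll":0,"gripper":0}]'
```

```text
time: 40.02
position: [0.663, 0.0833, 0.0819]
tool_rot: [1.0, -0.008, -0.005, 0.0]
ft_force: [-10.1, -0.3, 6.0]
grip_width: 0.0004
grip_force: 4.7
time: 40.35
position: [0.6631, 0.0833, 0.0818]
tool_rot: [1.0, -0.008, -0.009, 0.0]
ft_force: [-15.3, -1.3, 11.6]
grip_width: 0.0004
grip_force: 8.1
```

The drawer is firmly home (15 N reaction, no movement). I'll back off and check.

```bash
python3 -m creep '[{"translation":[-15,0,0],"roll":0,"gripper":0},{"translation":[-45,0,0],"roll":0,"gripper":0},{"translation":[-80,0,0],"roll":0,"gripper":0},{"translation":[-80,0,-30],"roll":0,"gripper":0},{"translation":[-80,0,-65],"roll":0,"gripper":0}]'|head -2
for i in 1 2; do python3 -m creep '[{"translation":[-10,35,-15],"roll":0,"gripper":0},{"translation":[-20,70,-30],"roll":0,"gripper":0},{"translation":[-30,105,-30],"roll":0,"gripper":0},{"translation":[-40,140,-30],"roll":0,"gripper":0},{"translation":[-45,170,-30],"roll":0,"gripper":0}]'|head -2; done
python3 -m creep '[{"translation":[0,0,0],"roll":0,"gripper":0},{"translation":[0,0,0],"roll":0,"gripper":0},{"translation":[0,0,0],"roll":0,"gripper":0}]'
python3 -c "
from h import *
im=viewer.camera('side'); cv2.imwrite('pics/fin.png',im)
for d in viewer.recognise('side','lock0'): print(d)"
```

```text
time: 40.77
position: [0.5847, 0.0849, 0.1439]
time: 41.18
position: [0.543, -0.0867, 0.1779]
time: 41.6
position: [0.4949, -0.2567, 0.2078]
time: 41.85
position: [0.4955, -0.2537, 0.207]
tool_rot: [1.0, -0.009, 0.0, -0.0]
ft_force: [0.6, 1.0, -0.4]
grip_width: 0.0004
grip_force: 0.0
```

View pics/fin.png

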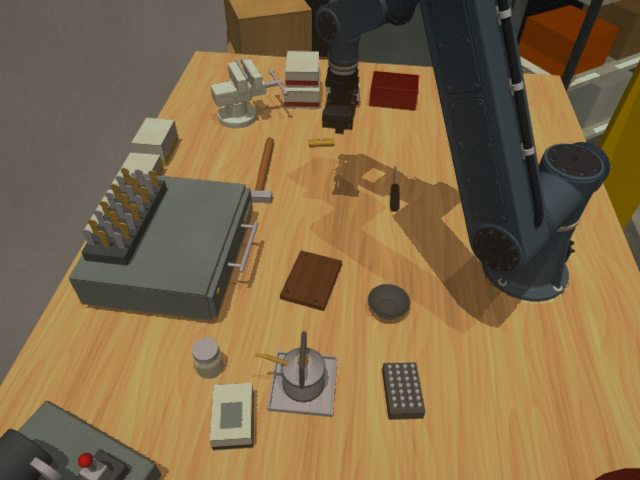

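The bench is clear: drawer home, can upright on its tray at (304,375), cylinder at (321,142) and tools in place, and no padlocks left out.

```bash
python3 -c "
from rig import hand_in
print(hand_in())"
```

```text
the job is handed in; nothing more can be done
None
```

The job is handed in with no verdict returned; the last pictures and force readings showed the oil can upright on its tray, all four padlocks I found in the drawer, the drawer pushed home, and the cylinder and tools where they were.

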